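Shut the UV curing box and start it

TASK

A glued spectacle frame lies in the UV curing box, whose lid was left standing open. With your fingertips, push the lid down until its catch holds it fully shut, and only then press the green start button all the way down and let it come back up. Nothing is to be picked up: do not shove the box along the bench, and leave the frame and the other things where they are.

Things in the scene. Friction and masses are not known exactly. Their poses are not given: they have to be found in the camera images.
- uv_box: Grey UV curing box, 2.2 kg, loose on rubber feet. Origin on the bench below it; x to its back, y to its left seen from the front, z up; the front roughly faces the robot. Shell x -98..88 mm, y +-87.5 mm: chamber behind x -40 mm, rim z 85 mm; in front a ledge, top z 45 mm, with a steel spring catch at mid-width (35 mm wide, x -90..-47 mm, up to z 83 mm).
- uv_lid (a joint): Lid angle, rad: 0 shut, opens upward to 1.5; starts at 0.85 to 1.3. A friction hinge with a lifting spring: stays where left when well open, but rises again from below about 0.4 unless caught. Closing takes 1 to 4 N at the front edge, and about 10 N over the last 0.15 rad, where the sprung catch gives way. Push right down to the stop; caught, the lid stays by itself at 0.00 to 0.02.
- uv_lid_hinge (a point): Hinge axis of the lid, mid-length; the axis runs along the box's y at box x 92, z 89 mm, the side away from the robot. Frame turns with the lid: -x along the lid to its front edge, z out of its outer face.
- uv_lid_edge (a point): Point on the lid's outer (top) face, mid-width, near the front edge: 128 mm from the hinge axis along the lid, 11 mm out. Push here. The lid is a grey frame 132 x 175 x 13 mm round an amber screen; its front edge is 136 mm from the axis, and a dark finger lip 60 mm wide reaches 10 mm beyond it, 1 mm lower than the face.
- uv_start (a joint): Travel of the green start button in m: 0 up, 0.006 fully down, sprung back up; fully down takes about 5 N.
- uv_start_top (a point): Centre of the top of the green start button (22 mm diameter, in a black 38 mm collar) on the right end of the ledge, pressed straight down. At box x -68, y -55, z 67 mm; 24 mm in front of the shut lid's front edge, which stands 100 mm high.
- frame_bench: Spectacle frame with brown-gold wire rims, folded, 43 x 140 x 19 mm, loose on the chamber floor (34 mm above the bench), well below the lid. Origin near the middle of its underside. Leave alone.
- cleaner_bottle: White squeeze bottle with blue cap, 43 mm diameter, 129 mm tall, standing loose behind the box. Origin under its middle. Leave alone.
- eye_loupe: Black watchmaker's eye loupe, 35 mm diameter, 30 mm tall, standing loose to the left in front of the box. Origin under its middle. Leave alone.
- tape_roll: Small roll of blue tape, 37 mm diameter, 10 mm tall, lying loose to the right in front of the box. Origin under its middle. Leave alone.

How it is judged:
On the way, in this order (a step that is already met when the one before it is completed fails the run):
1. the lid is pushed shut (value of joint uv_lid below 0.035 rad), for 0.2 s.
2. the start button is pressed fully down with the lid shut (value of joint uv_start above 0.0045 m and value of joint uv_lid below 0.035 rad), for 0.05 s.
At the end, for the whole second after the job is handed in: The catch holds the lid shut (below 0.035 rad, about 5 mm at its front edge), the start button has been pressed to at least 4.5 of its 6 mm after that and is up again (within 1 mm), the box stands within 30 mm of where it was and the frame still lies in it on the chamber floor (value of joint uv_lid below 0.035 rad and value of joint uv_start below 0.001 m and distance of uv_box from where it was at the start of the episode below 0.03 m and distance of frame_bench from where it was at the start of the episode below 0.04 m and linear speed of uv_box below 0.01 m/s and z of frame_bench in the frame of uv_box below 0.05 m); the robot touches nothing.
It fails at once if the start button is pressed while the lid is open (value of joint uv_start above 0.003 m and value of joint uv_lid above 0.06 rad).
It fails at once if the box is shoved more than 30 mm or lifted more than 8 mm (distance of uv_box from where it was at the start of the episode above 0.03 m or height (world z) of uv_box above 0.008 m).
It fails at once if the spectacle frame is touched by the robot or thrown about (contact force between any of the arm, the fingers and frame_bench above 0.5 N or z of frame_bench in the frame of uv_box above 0.055 m).
It fails at once if the bottle, loupe or tape roll are moved more than 20 mm (distance of any of cleaner_bottle, eye_loupe, tape_roll from where it was at the start of the episode above 0.02 m).
It also fails if it takes over 40 s, if anything falls off the work surface, if the arm or the gripper's body presses on something with over 40 N, if the wrist force passes 120 N, or if a joint passes its speed limit or range.

ROBOT

A 6-joint arm with a two-finger parallel gripper is mounted at the origin on a cart in front of the work surface, level with it; the furniture and walls round the work are solid. World frame = base frame: x ahead of the robot, y to its left, z up, the work surface at z = 0. Lengths are in m, angles in rad, forces in N, time in s.
With the tool pointing down it reaches from about 0.35 to 0.925 m from the base axis. Payload 6.4 kg.
Tool frame: the origin (TCP) lies on the centre line of the jaws, within the pads' length; the fingertips stand 14 mm ahead of it and the grasp point (between the pads) lies 5 mm behind it; z points along the fingers, y is the line along which they close (so a half turn about z gives the same grasp; the last joint's range is limited). The gripper opens to 94 mm and grips with 3 to 60 N. Pads are 16 mm wide; open, the fingers measure 119 mm over their backs; the gripper's body (75 mm by 177 mm) begins 78 mm behind the grasp point.
Start: joints at [1.147, 0.245, 1.558, -0, 1.339, -0.174], TCP at [0.161, 0.63, 0.189] pointing down, gripper open.
Joint ranges: [-3.13, 3.13], [-1.02, 2.26], [0.13, 2.54], [-0.95, 4.09], [0.21, 2.88], [-2.74, 2.74]. Speed limits (rad/s): [2.57, 2.57, 3.14, 3.14, 3.14, 3.14].

INTERFACE

Orientations are given as a rotation vector (axis times angle).
In Python, from plant import env gives the robot as it stands.
- The arm moves only by the tool jog_arm, never from a script. Its argument "targets" is a list of rows, each a list of 7 numbers: the shift along the world's x, y, z in mm, then the turn, a rotation vector about the world's x, y, z in degrees, then the finger opening in mm, from 0 to 94. In form: [[x, y, z, rx, ry, rz, claw], ...]. A call has 1 to 10 rows; each row shifts and turns the commanded pose from where the row before left it; what a row does not reach is not made up. A row lasts 1/12 s, in which the tool goes at most 41.7 mm and 7.16 degrees, less where a joint would pass 70% of its speed; a pose out of reach is approached as far as the arm can. A call with a gripper value outside its range is refused whole. The fingers move at their own pace and stop on an object; "force" is the grip in N (left out, the last holds). Time passes only in rows, so rows that do not move let the fingers close. It gives the time, the measured TCP pose, the force, the opening and the grip force at its end, in the units of the state.
- env.observe(): the state, without advancing time (a new reading comes with each control period).
- env.camera(name): name is "scene" or "side" or "wrist"; returns the picture (480x640x3 uint8, red, green, blue); there is no depth.
- env.calibration(name): a dict with "fx", "fy", "cx", "cy" (pixels), "k1" (the pictures are not rectified: a ray, as slopes to the right and down, at radius r is drawn at 1 + k1 r^2 times it, then the intrinsics apply), "world_from_camera" (4x4, takes a point from camera to world coordinates). Camera axes: x right, y down, z forward; pixel columns grow to the right and rows downward; lengths in m; the calibration is good to about 2 mm. A picture is of the moment at which its call begins: read the wrist's pose just before it. calibration takes no time and is no camera call; for the wrist camera it gives the pose at the moment of the call.
- env.close_job(): hands the job in; it is judged then, once.
The state is a dict: "t": time; "q": joint angles; "dq": joint speeds; "joint_torque": joint torques, N m; "tcp_pos": TCP position; "tool_rot": TCP orientation; "ft_force": force on the tool from outside, world axes, zero at the start; "torque": the same for the moment, N m; "width": finger opening in m; "gripper_force": force on a finger pad.
Only numpy, scipy, OpenCV 4.12 (cv2) and the standard library are available. Lean on these libraries where they do the work, as an engineer would, in place of code of your own. Each camera call takes 0.05 s, during which the arm holds its last target. There are 200 camera calls.

## Working session

There is one attempt and no reset: what is moved stays moved. The work goes in short steps, Python scripts to look and compute and a tool call to move; the robot and the scene stay as the last step left them, time stands still between calls to the robot, and variables do not carry over. Pictures are saved under pics/ and viewed, at most 13 in all, crops included, and the job is handed in when it is done.

Besides the shell and the picture viewer there is one more tool, called after "Request:" as name(argument=value, ...) on one line, values as JSON. jog_arm: Moves the arm, as the interface text tells. Its arguments: {"type":"object","properties":{"targets":{"type":"array"},"force":{"type":"number"}},"required":["targets"]}

```bash
mkdir -p pics
cat > h.py <<'E'
import numpy as np,cv2,json
from plant import env
def K(c): return np.array([[c['fx'],0,c['cx']],[0,c['fy'],c['cy']],[0,0,1.]])
def proj(c,P):
    P=np.atleast_2d(P); W=np.linalg.inv(np.array(c['world_from_camera']))
    p=P@W[:3,:3].T+W[:3,3]; s=p[:,:2]/p[:,2:]; r2=(s**2).sum(1,keepdims=True)
    s=s*(1+c['k1']*r2); return s*[c['fx'],c['fy']]+[c['cx'],c['cy']]
E
python3 - <<'E'
from h import *
o=env.observe(); print(o['t'],o['tcp_pos'],o['tool_rot'],o['ft_force'])
for n in('scene','side'):
    cv2.imwrite(f'pics/{n}.png',env.camera(n)[:,:,::-1]); c=env.calibration(n)
    json.dump({k:np.array(v).tolist() for k,v in c.items()},open(n+'.json','w')); print(n,c)
E
```

```text
0.0 [0.16042132 0.6292381  0.18817951] [-3.91325795e-01 -3.11655931e+00  2.90244598e-03] [ 0.23676354 -0.54127853  0.01112562]
scene {'fx': 514.5486108011378, 'fy': 514.5486108011378, 'cx': 325.110815383663, 'cy': 244.09166106316556, 'k1': -0.04174803587210244, 'world_from_camera': array([[-0.19452224, -0.7876073 ,  0.58466728,  0.03975256],
       [-0.98082377,  0.14884057, -0.12582218,  0.08790562],
       [ 0.01207626, -0.59793078, -0.80145676,  0.78099371],
       [ 0.        ,  0.        ,  0.        ,  1.        ]])}
side {'fx': 581.506202843954, 'fy': 581.506202843954, 'cx': 315.87440959746857, 'cy': 241.4915515457291, 'k1': -0.09590329587505042, 'world_from_camera': array([[-0.97441389, -0.14896077,  0.16831001,  0.34452511],
       [-0.22470944,  0.66170712, -0.7152967 ,  0.74908804],
       [-0.00482078, -0.73481588, -0.6782495 ,  0.77292752],
       [ 0.        ,  0.        ,  0.        ,  1.        ]])}
```

View pics/scene.png

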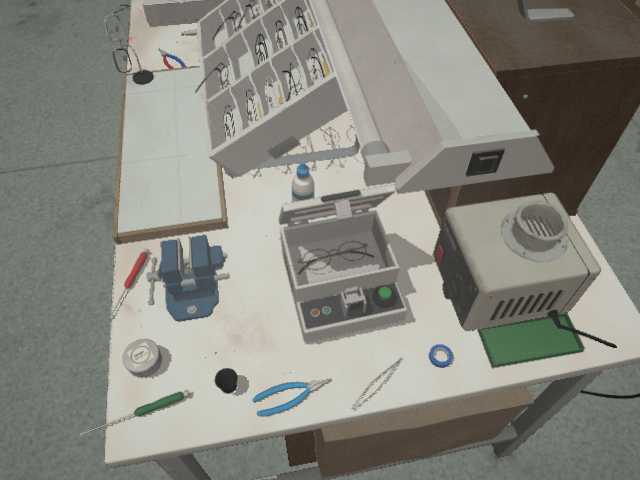

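View pics/side.png

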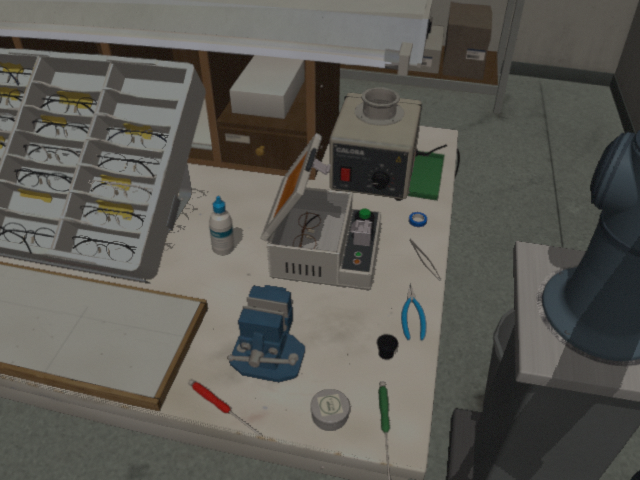

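The scene view shows the open box around (345,270), with the green button at (384,292). In the side view the box is around (320,240), the button at (365,214), and the lid stands up to about (318,140). Next I'll enlarge both.

Run:
```python
import cv2
a=cv2.imread('pics/scene.png')[175:350,265:425]; cv2.imwrite('pics/c1.png',cv2.resize(a,None,fx=3.4,fy=3.4,interpolation=cv2.INTER_CUBIC))
a=cv2.imread('pics/side.png')[125:300,250:400]; cv2.imwrite('pics/c2.png',cv2.resize(a,None,fx=3.4,fy=3.4,interpolation=cv2.INTER_CUBIC))
```

```text
(no output)
```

View pics/c1.png

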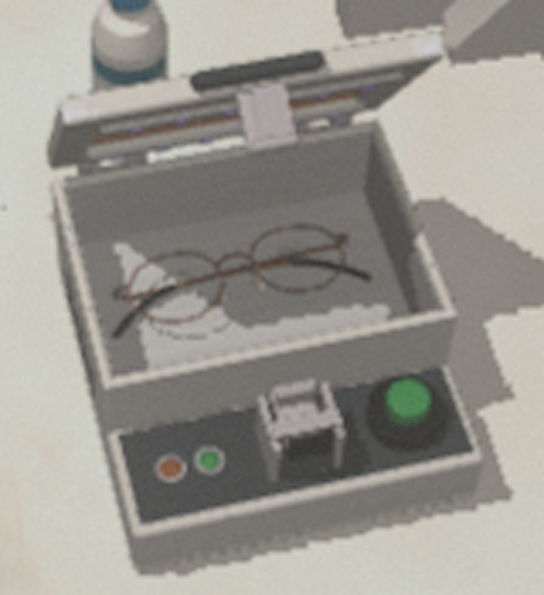

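View pics/c2.png

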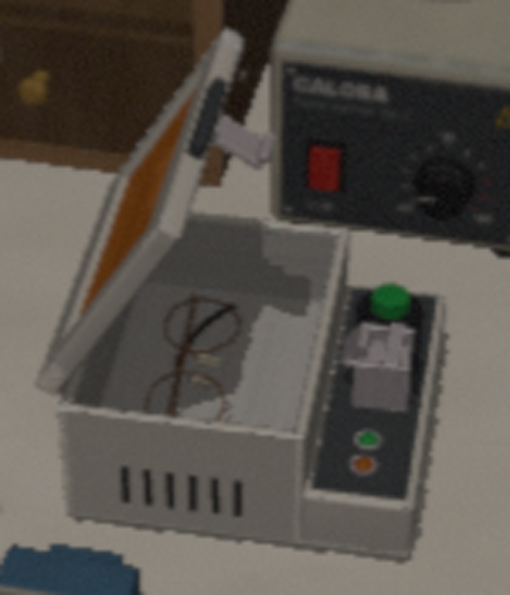

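The crops show the ledge, rim corners, button and lid. In c2 the lid's outer face is visible, with its front-right corner near (225,35) and the lip near (212,118). In c1 the lip runs from (192,80) to (323,60). I'll fit the box pose and lid angle to these points.

```bash
cat > fit.py <<'E'
from h import *
from scipy.optimize import least_squares
S=json.load(open('scene.json'));D=json.load(open('side.json'))
def lid(p,th): # lid-frame (x,y,z)-> box
    x,y,z=p; c,s=np.cos(th),np.sin(th) # -x rises
    return [92+x*c+z*s, y, 89-x*s+z*c]
def world(v,P):
    P=np.array(P)/1000; c,s=np.cos(v[2]),np.sin(v[2])
    return P@np.array([[c,-s,0],[s,c,0],[0,0,1]]).T+[v[0],v[1],0]
B=[[-68,-55,67],[-98,-87.5,45],[-98,87.5,45],[-40,-87.5,85],[-40,87.5,85]]
p1=np.array([[408,398],[478,457],[137,528],[452,316],[106,384]])/3.4+[265,175]
p2=np.array([[391,297],[445,297],[415,500],[347,233],[305,437]])/3.4+[250,125]
L=[[-146,30,10],[-146,-30,10]]
l1=np.array([[192,73],[323,54]])/3.4+[265,175]
L2=[[-146,0,6],[-136,-87.5,11]]
l2=np.array([[214,118],[230,33]])/3.4+[250,125]
def res(v):
    return np.r_[proj(S,world(v,B))-p1,proj(D,world(v,B))-p2,proj(S,world(v,[lid(q,v[3]) for q in L]))-l1,proj(D,world(v,[lid(q,v[3]) for q in L2]))-l2]
if __name__=='__main__':
    r=least_squares(lambda v:res(v).ravel(),[.5,0,-.1,1.],loss='soft_l1'); v=r.x
    print(v); print(res(v).round(1).tolist())
    print('button',world(v,B[0]),'edge',world(v,lid([-128,0,11],v[3])), 'lip',world(v,lid([-146,0,10],v[3])))
    for th in(1,.85,.6,.4,.2,.1,0): print(th,world(v,lid([-128,0,11],th)).round(3))
    for n,p,z in(('loupe',(227,381),.015),('tape',(441,356),.005)):
        g=least_squares(lambda a:(proj(S,[a[0],a[1],z])-p).ravel(),[.4,0]).x; print(n,g)
E
python3 fit.py
```

```text
[ 0.51420681 -0.04169194  0.04760678  1.00611999]
[[-0.8, -0.7], [1.7, 0.2], [-2.5, 2.1], [1.0, -0.6], [-1.9, 0.7], [-0.5, -1.7], [0.2, -1.8], [-0.7, 1.8], [0.5, -2.3], [-0.7, -0.3], [-0.8, 1.2], [0.0, -0.1], [0.8, -2.3], [-0.3, -2.4]]
button [ 0.44890124 -0.09986567  0.067     ] edge [ 0.5469638  -0.04013131  0.20301608] lip [ 0.53649835 -0.04062991  0.21768665]
1 [ 0.546 -0.04   0.203]
0.85 [ 0.53  -0.041  0.192]
0.6 [ 0.507 -0.042  0.17 ]
0.4 [ 0.493 -0.043  0.149]
0.2 [ 0.483 -0.043  0.125]
0.1 [ 0.48  -0.043  0.113]
0 [ 0.478 -0.043  0.1  ]
loupe [0.36680177 0.16885073]
tape [ 0.34760014 -0.17524229]
```

Run:
```python
from fit import *
for a,b in(((387,166),(401,58)),((366,178),(390,72)),((303,168),(218,198)),((408,180),(401,58)),((350,180),(385,65))):
    r=least_squares(lambda P:np.r_[proj(S,P)[0]-a,proj(D,P)[0]-b],[.6,0,.2]); print(a,b,r.x.round(3),r.fun.round(1))
```

```text
(387, 166) (401, 58) [ 0.405 -0.055  0.401] [-0.   0.1 -0.1 -0.1]
(366, 178) (390, 72) [ 0.414 -0.037  0.382] [ 0.5 -2.7  2.1  3. ]
(303, 168) (218, 198) [ 0.703 -0.011  0.119] [ 0.3 -1.8  1.1  1.5]
(408, 180) (401, 58) [ 0.402 -0.08   0.383] [ 0.6 -3.3  2.7  3.9]
(350, 180) (385, 65) [ 0.413 -0.019  0.391] [ 1.4 -8.4  6.5  9.4]
```

Run:
```python
import cv2,numpy as np
a=cv2.imread('pics/scene.png')[0:230,180:580]; b=cv2.imread('pics/side.png')[0:150,120:520]
cv2.imwrite('pics/hood.png',cv2.resize(np.vstack([a,b]),None,fx=1.57,fy=1.57,interpolation=cv2.INTER_CUBIC))
```

```text
(no output)
```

View pics/hood.png

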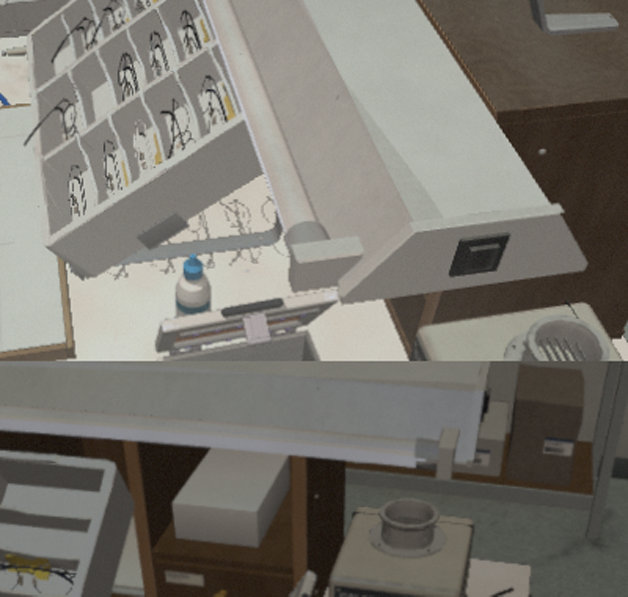

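The composite shows a fluorescent lamp fixture running along x. Its end panel carries a switch, at scene (486,162) and side (430,27). I'll triangulate that.

Run:
```python
from fit import *
for a,b in(((486,162),(430,27)),((396,191),(414,64)),((387,167),(405,60)),((536,132),(432,0))):
    r=least_squares(lambda P:np.r_[proj(S,P)[0]-a,proj(D,P)[0]-b],[.6,0,.2]); print(a,b,r.x.round(3),r.fun.round(1))
```

```text
(486, 162) (430, 27) [ 0.374 -0.148  0.418] [-0.3  1.8 -1.5 -2.4]
(396, 191) (414, 64) [ 0.383 -0.06   0.388] [ 0.3 -1.8  1.5  2.1]
(387, 167) (405, 60) [ 0.4   -0.053  0.402] [-0.3  1.6 -1.3 -1.9]
(536, 132) (432, 0) [ 0.378 -0.195  0.446] [-0.4  2.5 -2.1 -3.6]
```

The lamp hangs at z≈0.385 over x>0.38, y<-0.03, so I'll work from the front with the tool tilted forward and keep the wrist out from under it. First I move to the left of the box.

Request:
jog_arm(targets=[[12,-28,14,0,0,2,0],[12,-28,14,0,0,2,0],[12,-28,14,0,0,2,0],[12,-28,14,0,0,2,0],[12,-28,14,0,0,2,0],[12,-28,14,0,0,2,0],[12,-28,14,0,0,2,0],[12,-28,14,0,0,2,0],[0,0,0,0,0,1,0]], force=20)

```text
t: 0.85
tcp_pos: [0.259, 0.4037, 0.3043]
tool_rot: [-0.069, 3.136, 0.004]
ft_force: [-0.6, 1.3, 0.6]
width: 0.0372
gripper_force: 0.0
```

```bash
python3 -c "
from h import *
o=env.observe();print(o)"
```

```text
{'t': 0.85, 'q': array([ 7.64271405e-01, -2.45904844e-01,  1.84124240e+00, -1.31683414e-03,
        1.54127031e+00, -8.50774812e-01]), 'dq': array([ 0.06104879,  0.05844558, -0.00116166,  0.04117833, -0.05336027,
       -0.11785715]), 'joint_torque': array([ -0.72871663, -22.80620098, -31.11590981,  -0.12214229,
         0.37413184,  -0.30443902]), 'tcp_pos': array([0.258956  , 0.40367902, 0.30430257]), 'tool_rot': array([-0.0694567 ,  3.13625782,  0.0037627 ]), 'ft_force': array([-0.56461437,  1.34402848,  0.64133003]), 'torque': array([0.0013611 , 0.02783477, 0.01341865]), 'gripper_force': 0.0, 'width': 0.037157613497190746}
```

Request:
jog_arm(targets=[[8,-20,-2,0,-3,0,0],[8,-20,-2,0,-3,0,0],[8,-20,-2,0,-3,0,0],[8,-20,-2,0,-3,0,0],[8,-20,-2,0,-3,0,0],[8,-20,-2,0,-3,0,0],[8,-20,-2,0,-3,0,0],[8,-20,-2,0,-3,0,0],[8,-20,-2,0,-3,0,0],[8,-20,-2,0,-3,0,0]])

```text
t: 1.68
tcp_pos: [0.3366, 0.2056, 0.2804]
tool_rot: [-0.063, 2.616, -0.016]
ft_force: [0.0, 0.6, 0.4]
width: 0.0006
gripper_force: 0.0
```

```bash
python3 -c "
from h import *
o=env.observe();print(o['q'],o['tcp_pos'],o['tool_rot'])
q=o['q'];p=o['tcp_pos'];r=np.sqrt(p[0]**2+p[1]**2-.112**2);L1,L2=.388,.561
a=q[1]+q[2];print('T est',(r-L1*np.sin(q[1])-L2*np.sin(a))/np.sin(a+q[4]), r)"
```

```text
[ 0.41337505 -0.85859241  2.33288269 -0.21827823  1.18780716 -1.17372657] [0.33656246 0.20561494 0.2804179 ] [-0.0634583   2.61591131 -0.01631658]
T est 0.24594121949800452 0.3781637178660015
```

Request:
jog_arm(targets=[[20,-18,-1,0,-2.5,0,0],[20,-18,-1,0,-2.5,0,0],[20,-18,-1,0,-2.5,0,0],[20,-18,-1,0,-2.5,0,0],[20,-18,-1,0,-2.5,0,0],[20,-18,-1,0,-2.5,0,0],[20,-18,-2,0,-2.5,0,0],[20,-18,-2,0,-2.5,0,0],[20,-18,-2,0,-2.5,0,0],[20,-18,-2,0,-2.5,0,0]])

```text
t: 2.52
tcp_pos: [0.5373, 0.0248, 0.2667]
tool_rot: [-0.05, 2.179, -0.027]
ft_force: [1.0, -0.4, -0.3]
width: 0.0004
gripper_force: 0.0
```

Run:
```python
from h import *
o=env.observe();print(o['q'].round(2),o['tcp_pos'],o['tool_rot'])
a=env.camera('scene')[90:340,200:440];b=env.camera('side')[60:310,230:470]
cv2.imwrite('pics/c3.png',cv2.resize(np.hstack([a,b])[:,:,::-1],None,fx=1.66,fy=1.66,interpolation=cv2.INTER_CUBIC))
```

```text
[-0.31 -0.73  2.45  0.5   0.54 -2.24] [0.53726092 0.02480117 0.26672919] [-0.04956379  2.17916835 -0.02712937]
```

View pics/c3.png

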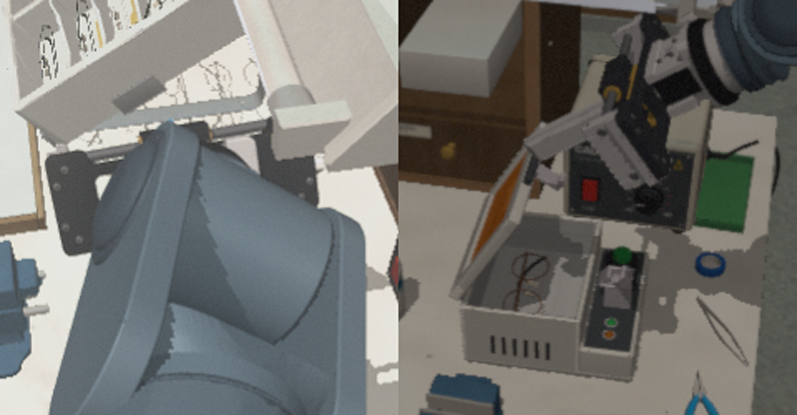

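The view shows the closed fingertips just above the lid's front edge, with the arm clear of the lamp. I'll come down onto the edge.

Request:
jog_arm(targets=[[12,0,-10,0,0,0,0],[0,0,-8,0,0,0,0],[0,0,-8,0,0,0,0],[0,0,-6,0,0,0,0],[0,0,-5,0,0,0,0],[0,0,-5,0,0,0,0],[0,0,0,0,0,0,0]])

```text
t: 3.2
tcp_pos: [0.548, 0.0263, 0.2238]
tool_rot: [-0.052, 2.183, -0.026]
ft_force: [-0.3, 0.2, -1.1]
width: 0.0005
gripper_force: 0.0
```

Request:
jog_arm(targets=[[-2,0,-5,0,0,0,0],[-3,0,-5,0,1,0,0],[-4,0,-5,0,1,0,0],[-4,0,-5,0,1,0,0],[-4,0,-5,0,1,0,0],[-4,0,-5,0,1,0,0]])

```text
t: 3.7
tcp_pos: [0.5274, 0.0258, 0.1951]
tool_rot: [-0.053, 2.269, -0.025]
ft_force: [0.3, -0.2, 0.3]
width: 0.0006
gripper_force: 0.0
```

Run:
```python
from h import *
o=env.observe();print(o['q'].round(2),o['tcp_pos'],o['tool_rot'],o['ft_force'])
b=env.camera('side')[100:290,240:440]
cv2.imwrite('pics/c4.png',cv2.resize(b[:,:,::-1],None,fx=3,fy=3,interpolation=cv2.INTER_CUBIC))
```

```text
[-0.3  -0.62  2.49  0.51  0.48 -2.27] [0.52740932 0.02581048 0.19511757] [-0.05330714  2.26928779 -0.02498375] [ 0.28931826 -0.17851312  0.27242771]
```

View pics/c4.png

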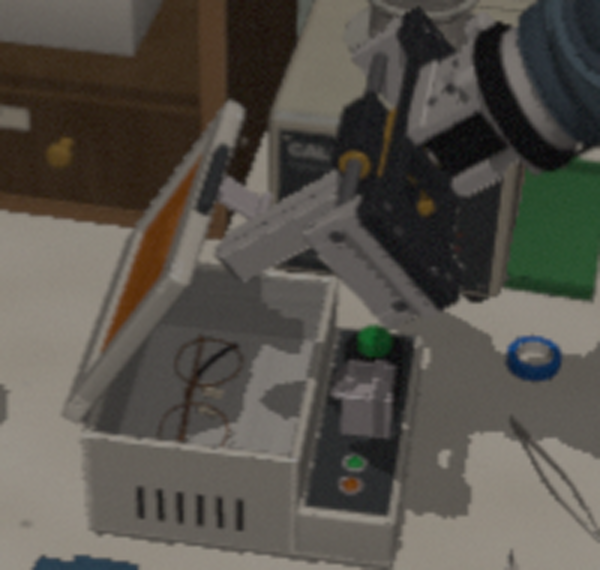

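The fingertip at (235,280) has passed just in front of the lid without touching it, so the lid is a little more open than I fitted. I'll refit the lid angle.

Run:
```python
from fit import *
v=np.array([.5142,-.0417,.0476,1.0])
for th in(1.0,1.1,1.2,1.3):
    f=lambda c,P:proj(c,world(v,[lid(q,th) for q in P])).round(1).tolist()
    print(th,'side RF,LFout,LFin,lip',f(D,[[-136,-87.5,11],[-136,87.5,11],[-136,87.5,-2],[-146,0,10]]),'scene lip ends/corners',f(S,[[-146,30,10],[-146,-30,10],[-136,87.5,11],[-136,-87.5,11]]),world(v,lid([-136,66,11],th)).round(3))
print('meas side RF',np.array([235,33])/3.4+[250,125],'LF',np.array([183,210])/3.4+[250,125],'lip',l2[0],'scene',l1, np.array([[68,108],[443,40]])/3.4+[265,175])
```

```text
1.0 side RF,LFout,LFin,lip [[317.7, 132.5], [298.2, 191.3], [305.1, 195.5], [312.2, 156.4]] scene lip ends/corners [[320.8, 198.3], [360.1, 191.3], [281.7, 205.5], [394.9, 185.5]] [0.539 0.026 0.209]
1.1 side RF,LFout,LFin,lip [[311.0, 129.1], [290.5, 187.5], [297.8, 191.3], [304.5, 152.5]] scene lip ends/corners [[318.7, 188.9], [357.9, 182.0], [279.9, 196.8], [392.8, 177.1]] [0.551 0.026 0.215]
1.2 side RF,LFout,LFin,lip [[303.9, 126.3], [282.4, 184.4], [290.0, 187.6], [296.3, 149.2]] scene lip ends/corners [[316.6, 179.9], [355.6, 173.2], [278.1, 188.4], [390.5, 169.1]] [0.564 0.027 0.22 ]
1.3 side RF,LFout,LFin,lip [[296.6, 124.1], [274.1, 181.9], [281.9, 184.4], [288.0, 146.6]] scene lip ends/corners [[314.4, 171.4], [353.2, 164.9], [276.3, 180.6], [388.0, 161.6]] [0.577 0.027 0.223]
meas side RF [319.11764706 134.70588235] LF [303.82352941 186.76470588] lip [312.94117647 159.70588235] scene [[321.47058824 196.47058824]
 [360.         190.88235294]] [[285.         206.76470588]
 [395.29411765 186.76470588]]
```

Run:
```python
from fit import *
from scipy.spatial.transform import Rotation as R
o=env.observe(); M=R.from_rotvec(o['tool_rot']).as_matrix(); print(M.round(3)); t=o['tcp_pos']
for a in [(0,0,.014),(.008,0,.014),(-.008,0,.014),(0,.012,.014),(0,0,-.05)]:
    P=t+M@np.array(a); print(a,P.round(3),proj(D,P).round(1), ((proj(D,P)-[240,100])*3).round())
```

```text
[[-0.644 -0.03   0.765]
 [-0.047  0.999  0.   ]
 [-0.764 -0.036 -0.645]]
(0, 0, 0.014) [0.538 0.026 0.185] [[301.9 195.2]] [[186. 286.]]
(0.008, 0, 0.014) [0.533 0.026 0.179] [[305.  198.4]] [[195. 295.]]
(-0.008, 0, 0.014) [0.543 0.026 0.191] [[298.6 191.9]] [[176. 276.]]
(0, 0.012, 0.014) [0.537 0.038 0.185] [[300.3 199.9]] [[181. 300.]]
(0, 0, -0.05) [0.489 0.026 0.227] [[331.5 178.7]] [[275. 236.]]
```

The projected fingertip at (186,286) doesn't match the visible one at about (235,262). I'll compare a closer crop with the wrist view.

Run:
```python
from fit import *
from scipy.spatial.transform import Rotation as R
o=env.observe(); M=R.from_rotvec(o['tool_rot']).as_matrix(); t=o['tcp_pos']
b=cv2.resize(env.camera('side')[120:240,270:370],None,fx=4,fy=4,interpolation=cv2.INTER_CUBIC)[:,:,::-1].copy()
for z in(.014,0,-.02,-.04,-.06,-.08):
    p=(proj(D,t+M@[0,0,z])[0]-[270,120])*4; cv2.circle(b,tuple(int(i) for i in p),2,(0,0,255),-1)
w=env.camera('wrist');c=env.calibration('wrist')
w=cv2.resize(w[:,:,::-1],(380,285)).copy()
for z in(.014,-.02):
    p=proj(c,t+M@[0,0,z])[0]*380/640; print(p); 
v=np.array([.5142,-.0417,.0476,1.0])
for q in([-136,87.5,11],[-136,-87.5,11]): print('lid in wrist',proj(c,world(v,lid(q,1.0)))*380/640)
out=np.zeros((480,790,3),np.uint8); out[:,:400]=b; out[:285,405:785]=w; cv2.imwrite('pics/c5.png',out)
```

```text
[192.45221935 158.09660888]
[192.62566017 170.76427587]
lid in wrist [[211.16127758 179.99230399]]
lid in wrist [[ 52.28148984 175.19350745]]
```

View pics/c5.png

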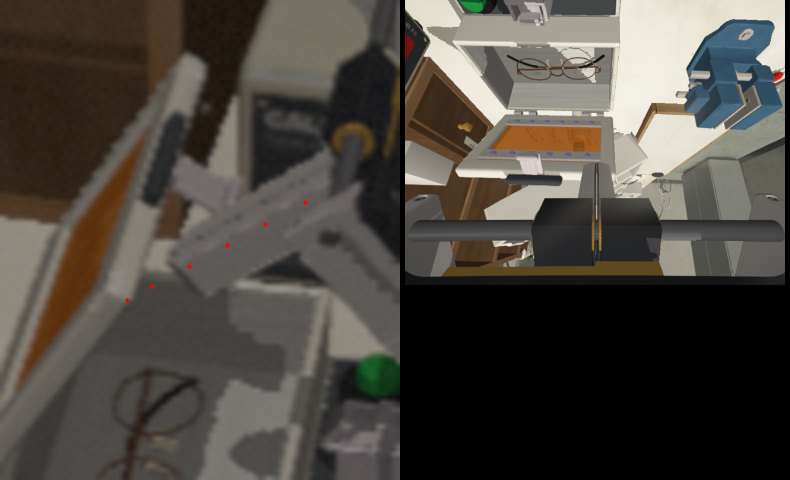

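Both views suggest the effective fingertip is about 30 mm short of where I assumed. I'll back up, reach further past the edge, and come down again.

Request:
jog_arm(targets=[[0,0,13,0,0,0,0],[0,0,13,0,0,0,0],[10,0,0,0,-2,0,0],[14,0,0,0,-2,0,0],[14,0,0,0,-2,0,0],[14,0,0,0,-2,0,0],[0,0,-6,0,0,0,0],[0,0,-6,0,0,0,0],[0,0,-6,0,0,0,0]])

```text
t: 4.6
tcp_pos: [0.5799, 0.0258, 0.203]
tool_rot: [-0.05, 2.129, -0.028]
ft_force: [0.2, 0.5, 0.8]
width: 0.0004
gripper_force: 0.0
```

Request:
jog_arm(targets=[[0,0,-5,0,0,0,0],[0,0,-5,0,0,0,0],[-1,0,-5,0,0,0,0],[-2,0,-5,0,0,0,0]])

```text
t: 4.93
tcp_pos: [0.575, 0.0291, 0.1907]
tool_rot: [-0.045, 2.136, -0.034]
ft_force: [-0.7, -1.0, 3.4]
width: 0.0003
gripper_force: 1.1
```

Run:
```python
from fit import *
o=env.observe();print(o['q'].round(2),o['tcp_pos'],o['ft_force'])
s=env.camera('side');cv2.imwrite('pics/s5.png',s[:,:,::-1])
d=cv2.absdiff(s[:,:,::-1],cv2.imread('pics/side.png')).max(2)[125:200,250:300]
print((d>40).sum(1).tolist())
```

```text
[-0.26 -0.44  2.45  1.    0.25 -2.74] [0.57504883 0.02912356 0.19065185] [-0.73102745 -1.0437303   3.3523913 ]
[0, 0, 0, 0, 0, 0, 0, 0, 0, 0, 0, 0, 0, 0, 0, 0, 0, 0, 0, 0, 0, 0, 0, 0, 0, 0, 0, 0, 0, 0, 0, 1, 2, 2, 2, 1, 1, 3, 4, 4, 3, 3, 4, 2, 3, 3, 3, 2, 2, 5, 8, 10, 11, 10, 11, 11, 11, 11, 10, 10, 11, 10, 10, 10, 8, 7, 6, 4, 6, 4, 8, 7, 7, 7, 7]
```

Contact is made at 3.4 N, but joint 6 is at its limit. I'll take tilt off while following the lid's arc down.

Request:
jog_arm(targets=[[-1,0,-2,0,3,0,0],[-3,0,-4,0,3,0,0],[-3,0,-5,0,2,0,0],[-3,0,-5,0,2,0,0]])

```text
t: 5.32
tcp_pos: [0.565, 0.0298, 0.1748]
tool_rot: [-0.051, 2.301, -0.029]
ft_force: [-0.1, -0.3, 2.1]
width: 0.0004
gripper_force: 0.9
```

Run:
```python
from fit import *
o=env.observe();print(o['q'].round(2),o['tcp_pos'],o['tool_rot'],o['ft_force'])
```

```text
[-0.24 -0.42  2.39  0.49  0.38 -2.24] [0.56503678 0.02982824 0.17479814] [-0.05059519  2.30093387 -0.02887419] [-0.11382297 -0.29152516  2.14942515]
```

Request:
jog_arm(targets=[[-5,0,-5,0,0,0,0],[-5,0,-5,0,0,0,0],[-4,0,-5,0,0,0,0],[-4,0,-5,0,0,0,0],[-3,0,-5,0,1,0,0]])

```text
t: 5.73
tcp_pos: [0.5425, 0.0301, 0.1474]
tool_rot: [-0.05, 2.319, -0.027]
ft_force: [-0.5, -0.4, 3.2]
width: 0.0005
gripper_force: 1.5
```

Run:
```python
from fit import *
o=env.observe();print(o['q'].round(2),o['tcp_pos'],o['tool_rot'],o['ft_force'])
b=env.camera('side')[100:290,240:440]
cv2.imwrite('pics/c6.png',cv2.resize(b[:,:,::-1],None,fx=3,fy=3,interpolation=cv2.INTER_CUBIC))
```

```text
[-0.26 -0.44  2.45  0.53  0.37 -2.29] [0.542453   0.03006053 0.14744036] [-0.04989334  2.31928393 -0.02720678] [-0.48865703 -0.41619869  3.20422852]
```

View pics/c6.png

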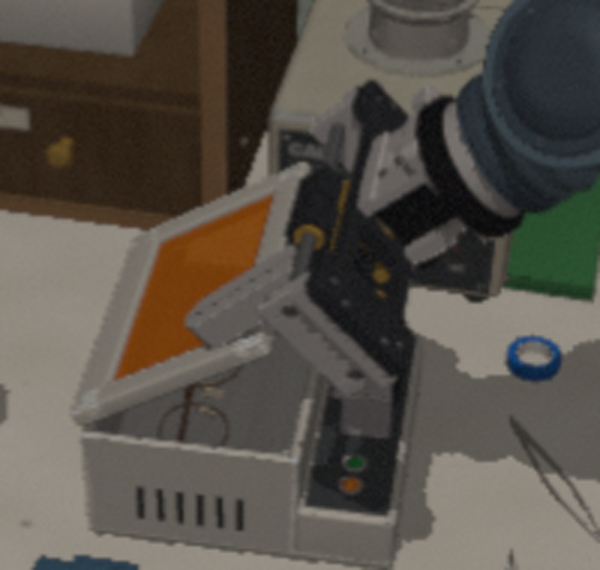

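The lid has followed down to roughly 0.5 rad, with the fingertip at (195,330) on its face. The gripper body is getting low, so I'll steepen the tool as I continue.

Request:
jog_arm(targets=[[-6,0,-3,0,4,0,0],[-6,0,-3,0,4,0,0],[-6,0,-3,0,4,0,0],[-6,0,-3,0,4,0,0],[-6,0,-4,0,4,0,0]])

```text
t: 6.2
tcp_pos: [0.514, 0.0299, 0.1334]
tool_rot: [-0.059, 2.668, -0.02]
ft_force: [3.2, -0.6, 1.3]
width: 0.0005
gripper_force: 1.4
```

Request:
jog_arm(targets=[[-3,0,-4,0,0,0,0],[-2,0,-5,0,0,0,0],[-2,0,-5,0,0,0,0]])

```text
t: 6.45
tcp_pos: [0.5065, 0.0299, 0.1181]
tool_rot: [-0.059, 2.665, -0.02]
ft_force: [2.8, -2.2, 2.3]
width: 0.0008
gripper_force: 1.6
```

Run:
```python
from fit import *
o=env.observe();print(o['q'].round(2),o['tcp_pos'],o['tool_rot'],o['ft_force'])
```

```text
[-0.22 -0.34  2.32  0.15  0.7  -1.93] [0.50645913 0.02987478 0.11808821] [-0.05900379  2.66548286 -0.019946  ] [ 2.80308152 -2.20127231  2.25330676]
```

Request:
jog_arm(targets=[[-2,0,-5,0,0,0,0],[-1,0,-5,0,0,0,0],[-1,0,-5,0,0,0,0],[-1,0,-5,0,0,0,0]])

```text
t: 6.78
tcp_pos: [0.5016, 0.0299, 0.0989]
tool_rot: [-0.06, 2.667, -0.02]
ft_force: [-5.8, -1.9, 14.2]
width: 0.0006
gripper_force: 6.6
```

Request:
jog_arm(targets=[[-1,0,-4,0,0,0,0],[0,0,-3,0,0,0,0]])

```text
t: 6.95
tcp_pos: [0.5003, 0.03, 0.0913]
tool_rot: [-0.059, 2.668, -0.02]
ft_force: [-0.1, -1.6, 3.5]
width: 0.0004
gripper_force: 1.7
```

Request:
jog_arm(targets=[[0,0,-3,0,0,0,0],[0,0,-2,0,0,0,0]])

```text
t: 7.12
tcp_pos: [0.5009, 0.03, 0.0879]
tool_rot: [-0.06, 2.668, -0.02]
ft_force: [-23.4, -0.4, 35.9]
width: 0.0007
gripper_force: 17.9
```

Request:
jog_arm(targets=[[0,0,-2,0,0,0,0]])

```text
t: 7.2
tcp_pos: [0.5013, 0.0301, 0.0874]
tool_rot: [-0.062, 2.668, -0.019]
ft_force: [-38.2, -0.1, 53.1]
width: 0.0003
gripper_force: 26.6
```

It hit the hard stop after the click. I'll back off and check.

Request:
jog_arm(targets=[[0,0,5,0,0,0,0],[0,0,5,0,0,0,0],[-2,0,10,0,0,0,0],[-8,0,12,0,0,0,0],[-10,0,10,0,0,0,0],[-10,8,10,0,0,0,0],[-10,8,10,0,0,0,0],[0,0,0,0,0,0,0]])

```text
t: 7.87
tcp_pos: [0.4595, 0.047, 0.1467]
tool_rot: [-0.061, 2.668, -0.019]
ft_force: [0.1, 0.4, 0.5]
width: 0.0006
gripper_force: 0.0
```

Run:
```python
from fit import *
from scipy.spatial.transform import Rotation as R
o=env.observe();print(o['t'],o['q'].round(2),o['tcp_pos'],o['tool_rot'],o['ft_force'])
s=env.camera('side')
M=R.from_rotvec(o['tool_rot']).as_matrix(); t=o['tcp_pos']
b=cv2.resize(s[110:310,240:430],None,fx=3,fy=3,interpolation=cv2.INTER_CUBIC)[:,:,::-1].copy()
for z in(.014,0,-.02,-.04,-.06):
    p=(proj(D,t+M@[0,0,z])[0]-[240,110])*3; cv2.circle(b,tuple(int(i) for i in p),2,(0,0,255),-1)
v=np.array([.5142,-.0417,.0476,0])
for q in [[-98,87.5,45],[-98,-87.5,45],[-68,-55,67]]:
    p=(proj(D,world(v,q))[0]-[240,110])*3; cv2.circle(b,tuple(int(i) for i in p),2,(255,0,255),-1); print(p)
for q in [[-136,-87.5,11],[-136,87.5,11]]:
    p=(proj(D,world(v,lid(q,0)))[0]-[240,110])*3; cv2.circle(b,tuple(int(i) for i in p),2,(255,255,0),-1); print(p)
cv2.imwrite('pics/c7.png',b)
```

```text
7.8667 [-0.2  -0.55  2.4   0.12  0.83 -1.88] [0.45947596 0.0470338  0.14670892] [-0.06096163  2.66762176 -0.01864172] [0.09851366 0.3848637  0.52696239]
[394.23263486 491.45043527]
[423.38108534 301.69896833]
[373.66142945 301.9571535 ]
[344.75134427 225.65552276]
[304.60719958 411.44251747]
```

View pics/c7.png

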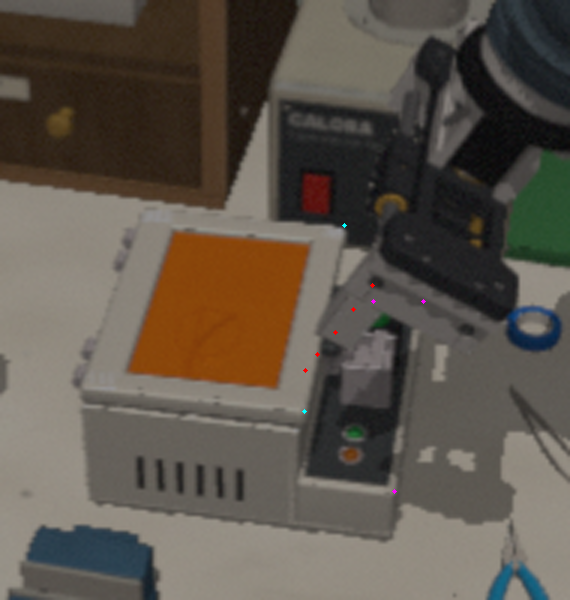

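The lid is flush and shut: its corners at (345,228) and (304,411) match the predicted shut positions, and the box hasn't moved. Now I move over to the button.

Request:
jog_arm(targets=[[-4,-24.5,-4,0,1,0,0],[-4,-24.5,-4,0,1,0,0],[-4,-24.5,-4,0,1,0,0],[0,-24.5,-4,0,1,0,0],[0,-24.5,-4,0,1,0,0],[0,-24.5,-4,0,1,0,0],[5,0,-10,0,1,0,0],[5,0,-10,0,0,0,0],[0,0,-10,0,0,0,0],[0,0,0,0,0,0,0]])

```text
t: 8.75
tcp_pos: [0.4565, -0.0998, 0.0888]
tool_rot: [-0.061, 2.796, -0.011]
ft_force: [0.1, 0.7, -0.4]
width: 0.0007
gripper_force: 0.0
```

Run:
```python
from fit import *
from scipy.spatial.transform import Rotation as R
o=env.observe();print(o['t'],o['q'].round(2),o['tcp_pos'],o['tool_rot'],o['ft_force'])
s=env.camera('side');c=env.camera('scene')
M=R.from_rotvec(o['tool_rot']).as_matrix(); t=o['tcp_pos']
b=cv2.resize(s[150:300,300:430],None,fx=3.8,fy=3.8,interpolation=cv2.INTER_CUBIC)[:,:,::-1].copy()
for z in(-.018,):
    p=(proj(D,t+M@[0,0,z])[0]-[300,150])*3.8; cv2.circle(b,tuple(int(i) for i in p),2,(0,0,255),-1)
p=(proj(D,world([.5142,-.0417,.0476],[-68,-55,67]))[0]-[300,150])*3.8; cv2.circle(b,tuple(int(i) for i in p),2,(255,0,255),-1)
e=cv2.resize(c[200:360,260:430],(290,273))[:,:,::-1]
out=np.zeros((570,790,3),np.uint8); out[:,:494]=b; out[:273,498:788]=e
cv2.imwrite('pics/c8.png',out)
```

```text
8.75 [-0.58 -0.32  2.34  0.25  0.85 -2.34] [ 0.45649823 -0.09982262  0.08884491] [-0.06126873  2.79578271 -0.01063733] [ 0.11553327  0.65795468 -0.44625836]
```

View pics/c8.png

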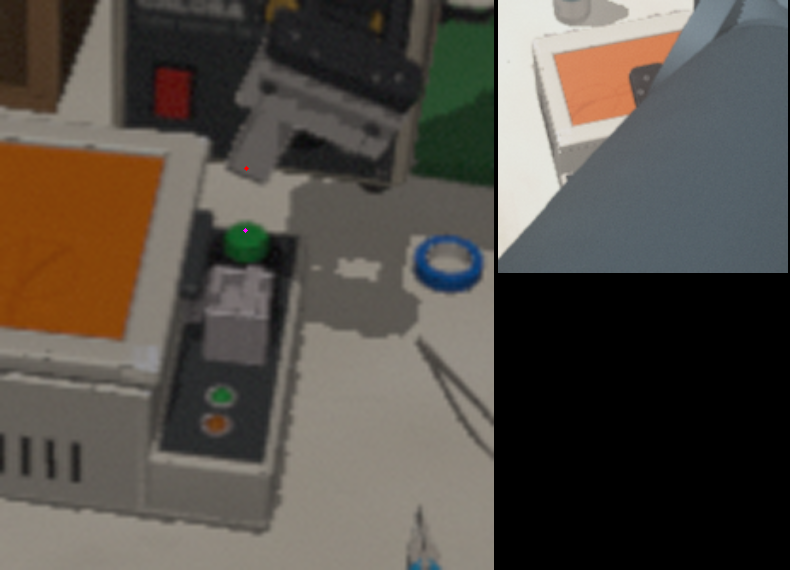

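The lid is shut, and the fingertip at (250,172) is directly above the green button at (246,235). Pressing down now.

Request:
jog_arm(targets=[[0,0,-10,0,0,0,0],[0,0,-10,0,0,0,0],[0,0,-8,0,0,0,0],[0,0,-4,0,0,0,0],[0,0,-3,0,0,0,0],[0,0,0,0,0,0,0]])

```text
t: 9.35
tcp_pos: [0.4585, -0.1008, 0.0575]
tool_rot: [-0.062, 2.79, -0.016]
ft_force: [-0.2, -1.3, 0.5]
width: 0.0007
gripper_force: 0.0
```

Request:
jog_arm(targets=[[0,0,-3,0,0,0,0],[0,0,-2,0,0,0,0],[0,0,0,0,0,0,0]])

```text
t: 9.6
tcp_pos: [0.4593, -0.1014, 0.0534]
tool_rot: [-0.062, 2.788, -0.018]
ft_force: [-0.3, -0.2, 1.7]
width: 0.0004
gripper_force: 1.1
```

Run:
```python
from fit import *
o=env.observe();print(o['t'],o['q'].round(3),o['tcp_pos'],o['ft_force'])
```

```text
9.6 [-0.582 -0.241  2.353  0.277  0.748 -2.374] [ 0.45933822 -0.10141832  0.05335773] [-0.27953553 -0.2253204   1.73673476]
```

Run:
```python
from fit import *
o=env.observe();print(o['joint_torque'].round(2),o['torque'],o['dq'].round(3))
```

```text
[-1.000e-02 -1.611e+01 -2.571e+01  2.100e-01 -3.500e-01 -2.000e-02] [-0.0099765  -0.00578845 -0.02879677] [ 0.    -0.005 -0.004 -0.003  0.01   0.003]
```

Request:
jog_arm(targets=[[0,0,5,0,0,0,0],[0,0,5,0,0,0,0],[0,0,5,0,0,0,0],[0,0,0,0,0,0,0]])

```text
t: 9.93
tcp_pos: [0.4595, -0.1015, 0.0694]
tool_rot: [-0.063, 2.787, -0.019]
ft_force: [0.1, 0.7, -0.7]
width: 0.0006
gripper_force: 0.0
```

Run:
```python
from fit import *
o=env.observe();print(o['joint_torque'].round(2),o['tcp_pos'],o['q'].round(3),o['ft_force'])
```

```text
[  0.11 -16.52 -27.45   0.3   -0.42   0.03] [ 0.45953906 -0.10154131  0.06943598] [-0.582 -0.277  2.346  0.265  0.789 -2.358] [ 0.07987655  0.70621683 -0.72676191]
```

There's no arm contact; the rows were simply cut short. Pressing again.

Request:
jog_arm(targets=[[0,0,-6,0,0,0,0],[0,0,-6,0,0,0,0],[0,0,-4,0,0,0,0],[0,0,-3,0,0,0,0],[0,0,-2,0,0,0,0],[0,0,0,0,0,0,0]])

```text
t: 10.43
tcp_pos: [0.4593, -0.1012, 0.0478]
tool_rot: [-0.063, 2.79, -0.016]
ft_force: [-9.0, 3.0, 16.6]
width: 0.0004
gripper_force: 8.0
```

Force is 16.6 N against a 5 N spring, so the button is at its stop. Releasing and retreating.

Request:
jog_arm(targets=[[0,0,0,0,0,0,0],[0,0,6,0,0,0,0],[0,0,10,0,0,0,0],[0,0,12,0,0,0,0],[-5,0,15,0,0,0,0],[-12,5,12,0,0,0,0],[-15,5,10,0,0,0,0],[-15,5,5,0,0,0,0],[0,0,0,0,0,0,0]])

```text
t: 11.18
tcp_pos: [0.4107, -0.0856, 0.117]
tool_rot: [-0.062, 2.789, -0.018]
ft_force: [0.5, -0.4, -0.2]
width: 0.0005
gripper_force: 0.0
```

Run:
```python
from fit import *
o=env.observe();print(o['t'],o['tcp_pos'],o['ft_force'])
s=env.camera('side')[:,:,::-1]
r=cv2.imread('pics/s5.png'); r0=cv2.imread('pics/side.png')
# box front-left region, loupe, tape, bottle unchanged? shift by template matching
for n,(y0,y1,x0,x1) in dict(boxfront=(265,290,265,385),leds=(240,275,345,380),button=(204,224,355,375),loupe=(330,365,370,405),bottle=(190,260,205,238),tape=(208,230,405,430)).items():
    m=cv2.matchTemplate(s[y0-8:y1+8,x0-8:x1+8],r0[y0:y1,x0:x1],cv2.TM_CCOEFF_NORMED); print(n,cv2.minMaxLoc(m)[1],np.array(cv2.minMaxLoc(m)[3])-8)
v=[.5142,-.0417,.0476]
for n,p in (('lid RF/LF',[lid([-136,-87.5,11],0),lid([-136,87.5,11],0)]),): print(n,proj(D,world(v,p)))
c7=cv2.resize(cv2.imread('pics/c7.png'),(190,200)); a=s[110:310,240:430]; m=cv2.matchTemplate(a[62:148,27:112],c7[70:140,35:105],cv2.TM_CCOEFF_NORMED); print('lid',cv2.minMaxLoc(m)[1],np.array(cv2.minMaxLoc(m)[3])-8)
```

```text
11.1833 [ 0.41074364 -0.08559061  0.11696147] [ 0.54365908 -0.43222883 -0.1671102 ]
boxfront 0.9980103373527527 [0 0]
leds 0.9948719143867493 [0 0]
button 0.983257532119751 [0 0]
loupe 0.9988631010055542 [0 0]
bottle 0.9967448711395264 [0 0]
tape 0.9202966094017029 [0 0]
lid RF/LF [[354.91711476 185.21850759]
 [341.53573319 247.14750582]]
lid 0.992406964302063 [0 0]
```

Nothing in the scene has shifted, the lid is still shut, the button is back up and the robot is clear, so I'm handing in.

```bash
python3 -c "
from plant import env
print(env.close_job())"
```

```text
the job is handed in; nothing more can be done
None
```

The job is handed in: the lid was pushed shut and stayed shut, the green button was then pressed to its stop and came back up, and the last pictures showed the box, bottle, loupe and tape unmoved; the frame under the lid was not checked separately, and no verdict was shown.

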